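# Test and re-set the earth-leakage trip unit

### The arm

A 6-joint arm with a two-finger parallel gripper is mounted at the origin on the work surface; the furniture and walls round the work are solid. World frame = base frame: x ahead of the robot, y to its left, z up, the work surface at z = 0. Lengths are in m, angles in degrees, forces in N, time in s.
With the tool pointing down it reaches from about 0.375 to 0.9 m from the base axis. Payload 3.1 kg.
Tool frame: the origin (TCP) lies at the very end of the fingers, on their centre line; the grasp point (between the pads) lies 19 mm behind it (bot.tcp_to_grasp is the distance from the TCP to the grasp point, in m); z points along the fingers, y is the line along which they close (so a half turn about z gives the same grasp; the last joint's range is limited). The gripper opens to 87 mm and grips with 3 to 60 N. Pads are 19 mm wide; open, the fingers measure 117 mm over their backs; the gripper's body (75 mm by 190 mm) begins 51 mm behind the grasp point.
Start: joints at [-76.461, 30.224, 82.088, -0, 67.689, -10.227], TCP at [0.252, -0.572, 0.223] pointing down, gripper open.
Joint ranges: [-176.69, 176.69], [-43.24, 126.21], [12.49, 139.97], [-82, 262], [0, 151.66], [-163.58, 163.58]. Speed limits (degrees/s): [159.86, 159.86, 180, 180, 180, 180].

### API

Orientations are given as a 3x3 rotation matrix whose columns are the frame's x, y, z axes.
In Python, from rig import telemetry, capture, camera_info, job, bot gives the robot as it stands. The module is installed in compiled form; this text tells all that it offers.
- The arm moves only by the tool carry_out, never from a script. Its argument "deltas" is a list that holds one entry, the list of rows, each a list of 7 numbers: the shift along the tool's x, y, z scaled (see below), then the turn, a rotation vector about the tool's x, y, z scaled (see below), then the closure, from -1 (fully open) to 1 (shut). In form: [[[dx, dy, dz, ax, ay, az, claw], ...]]. A call has exactly 10 rows; each row is the pose to reach, as a shift and turn from the pose commanded when the call began, along the tool's axes at that moment, turning the shorter way round; what a row does not reach only later rows make up. The controller multiplies each number of a shift by 15 cm and each number of a turn by 360 degrees. A row lasts 1/12 s, in which the tool goes at most 41.7 mm and 7.16 degrees, less where a joint would pass 70% of its speed; a pose out of reach is approached as far as the arm can. A call with a number of a shift or a turn outside -1 to 1 is refused whole. A call with a gripper value outside its range is refused whole. The fingers move at their own pace and stop on an object; the grip force is fixed at half the most. Time passes only in rows, so rows that repeat a pose let the fingers close, or fill a call up. It gives the time, the measured TCP pose, the force, the opening and the grip force at its end, in the units of the state.
- telemetry.read_state(): the state, without advancing time (a new reading comes with each control period).
- capture(name): name is "side" or "top"; returns the picture (400x640x3 uint8, red, green, blue); there is no depth.
- camera_info(name): a dict with "mtx" (3x3 intrinsics, pixels), "cam_to_world" (4x4, takes a point from camera to world coordinates). Camera axes: x right, y down, z forward; pixel columns grow to the right and rows downward; lengths in m; the calibration is good to about 2 mm. A picture is of the moment at which its call begins. camera_info takes no time and is no camera call.
- job.hand_in(): hands the job in; it is judged then, once.
The state is a dict: "time_s": time; "joint_positions": joint angles; "qvel": joint speeds; "tau": joint torques, N m; "position": TCP position; "tcp_rot": TCP orientation; "force": force on the tool from outside, world axes, zero at the start; "moment": the same for the moment, N m; "opening": opening from 0.0 (shut) to 1.0 (fully open); "grasp_force": force on a finger pad.
Only numpy, scipy, OpenCV 4.12 (cv2) and the standard library are available. Lean on these libraries where they do the work, as an engineer would, in place of code of your own. Each camera call takes 0.05 s, during which the arm holds its last target. There are 200 camera calls.

### The job

Do the safety test on the grey power trip unit: press its test button until the trip lever drops, then lift the lever back up until it latches and stays up by itself, and after that slide the flat cover fully shut over the button. Do not force anything, and leave the things standing around where they are.

Things in the scene. Friction and masses are not known exactly. Their poses are not given: they have to be found in the camera images.
- rcd_unit: Grey wedge-shaped trip unit fixed on the table, 91 mm deep (x = -43 to +47 mm), 200 mm wide (y); origin under the middle of its panel, x to its back, y left, z up. The panel slopes 28 deg, low edge towards the robot. A clear splash hood with steel lip covers it from the back plate to x = -17 mm, full width, z = 213 to 223 mm, so the tool must come tilted, about along the panel's normal.
- panel_face (a point): Point on the panel surface, mid-width, straight under the button: x up the slope, y left, z out of the panel (28 deg from vertical, towards the robot). In these axes: button at x = 0, y = 0; round it a square frame 18 mm high, inside 50 x 50 mm; lever hinge (axis y) at x = +10, y = -66 mm, 10 mm above the panel, between two cheeks 16 mm high, 40 mm long along x.
- button_top (a point): Centre of the top of the white round test button, 30 mm across, 14 mm above the panel (4 mm below the frame's rim); z out of the panel. Springs back by itself.
- test_button (a joint): m, 0 = out, 0.007 = fully pressed; releases the lever at about 0.004 to 0.005; takes 2 to 5 N.
- lever_bar (a point): Centre of the black cross bar (12 mm thick, 60 mm long along y) at the end of the trip lever, 40 mm from the lever's hinge; sprung downwards (towards the robot). Push near the bar: lower down its stem (16 mm wide, 6 mm thick) it goes much harder.
- trip_lever (a joint): rad, about 0 = up and latched, 1.0 = dropped (towards the robot). It can be pushed to a stop at -0.15, latches on the way there and then stays near 0; let go before that it drops again. Lifting takes 2 to 7 N at the bar. In panel axes the bar is at x = +29 mm when up, -10 mm when dropped, both times 45 mm above the panel.
- cover_tab (a point): Middle of the top of the cover's upright tab: 50 mm long along the panel's x, 10 mm thick along y, 20 mm high above the flat aluminium cover (60 x 62 x 4 mm, its top 23 mm above the panel). The tab stands at the cover's left (+y) edge.
- slide_cover (a joint): m, 0 = fully shut over the button; grows to 0.056 = open, to the unit's left (+y of the panel). About 2 N of friction.
- masking_tape: Roll of masking tape, 73 mm across, 22 mm high, lying flat; bystander.
- small_dish: Small white oblong dish, 112 x 128 x 38 mm; bystander.

How it is judged:
By the outcome, as a careful person would: the job done as asked, in the order asked, and still so for the second after the job is handed in, with the robot touching nothing.
It also fails if it takes over 48 s, if anything falls off the work surface, if the arm or the gripper's body presses on something with over 40 N, if the wrist force passes 120 N, or if a joint passes its speed limit or range.

## Working session

There is one attempt and no reset: what is moved stays moved. The work goes in short steps, Python scripts to look and compute and a tool call to move; the robot and the scene stay as the last step left them, time stands still between calls to the robot, and variables do not carry over. Pictures are saved under pics/ and viewed, at most 10 in all, crops included, and the job is handed in when it is done.

Besides the shell and the picture viewer there is one more tool, called after "Emit:" as name([rows], argument=value, ...), one row to a line, values as JSON. carry_out: Moves the arm, as the interface text tells. Its arguments: {"type":"object","properties":{"deltas":{"type":"array","items":{"type":"array","items":{"type":"array","items":{"type":"number"}}}}},"required":["deltas"]}

```bash
mkdir -p pics
python3 - <<'E'
from rig import telemetry, capture, camera_info
import cv2,numpy as np
for n in("side","top"):
    im=capture(n); cv2.imwrite(f"pics/{n}0.png",im[:,:,::-1]); c=camera_info(n); print(n,np.round(c["mtx"],1).tolist(),np.round(c["cam_to_world"],4).tolist())
s=telemetry.read_state(); print({k:np.round(v,3).tolist() for k,v in s.items()})
E
```

```text
side [[404.2, 0.0, 319.7], [0.0, 404.2, 196.5], [0.0, 0.0, 1.0]] [[0.9996, -0.0274, 0.0051, 0.4987], [-0.0185, -0.5157, 0.8566, -0.607], [-0.0209, -0.8564, -0.516, 0.5617], [0.0, 0.0, 0.0, 1.0]]
top [[435.8, 0.0, 314.6], [0.0, 435.8, 202.2], [0.0, 0.0, 1.0]] [[0.0268, -0.9939, 0.1071, 0.4106], [-0.9996, -0.0263, 0.0068, 0.1568], [-0.004, -0.1072, -0.9942, 0.9558], [0.0, 0.0, 0.0, 1.0]]
{'time_s': 0.1, 'joint_positions': [-76.462, 30.276, 82.151, -0.003, 67.692, -10.226], 'qvel': [0.043, -0.165, -0.124, 0.075, -0.06, -0.159], 'tau': [0.0, -44.099, -17.715, 0.063, 0.053, -0.0], 'position': [0.252, -0.571, 0.222], 'tcp_rot': [[0.915, 0.403, -0.001], [0.403, -0.915, 0.002], [0.0, -0.002, -1.0]], 'force': [-0.258, -0.28, 0.705], 'moment': [0.022, -0.021, 0.037], 'grasp_force': 0.0, 'opening': 1.003}
```

View pics/side0.png

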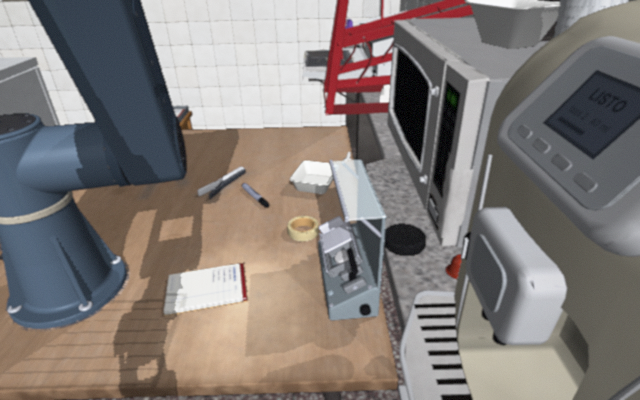

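View pics/top0.png

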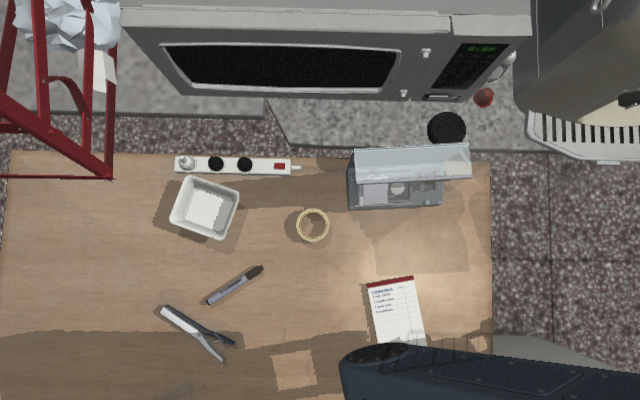

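The side view shows the unit at about (350,260), with the tape at (303,229) and the dish at (312,177). In the top view the unit is at (395,185), just right of the tape (313,225). I'll enlarge both.

Run:
```python
import cv2
a=cv2.imread("pics/side0.png")[150:325,300:400]; cv2.imwrite("pics/sc.png",cv2.resize(a[:, :],None,fx=3.4*1.7*0.58,fy=3.4*1.7*0.58,interpolation=cv2.INTER_CUBIC)); 
b=cv2.imread("pics/top0.png")[135:220,340:480]; cv2.imwrite("pics/tc.png",cv2.resize(b,None,fx=5,fy=5,interpolation=cv2.INTER_CUBIC))
a=cv2.imread("pics/side0.png")[210:325,310:390]; cv2.imwrite("pics/sc.png",cv2.resize(a,None,fx=5,fy=5,interpolation=cv2.INTER_CUBIC))
```

```text
(no output)
```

View pics/sc.png

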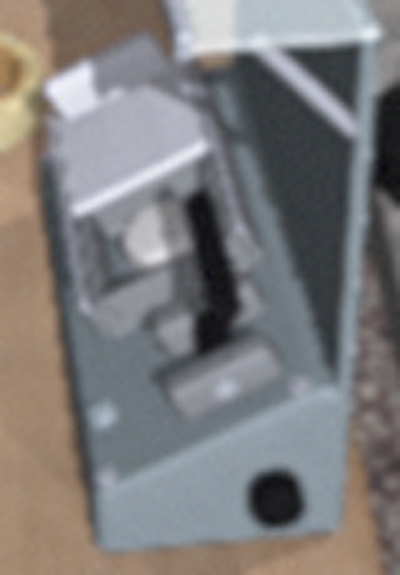

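View pics/tc.png

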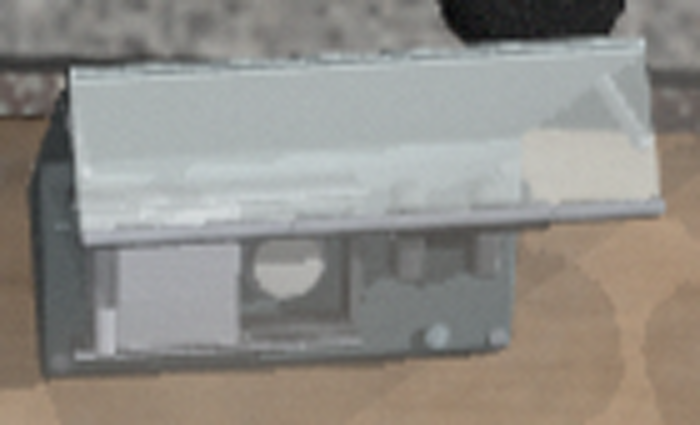

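The side crop gives the following in full-image pixels:
- button about (340,257)
- front-right corner, top (330,308) and bottom (330,319.6)
- back-right bottom (378,316)
- near end of the hood lip about (346,219)

The top crop gives:
- button (397.6,188)
- panel front corners (349,210) and (441,204.4)
- lip ends (357,183) and (472.4,176.5)

Next I'll fit the pose.

```bash
cat > h.py <<'E'
import numpy as np
from scipy.optimize import least_squares
from scipy.spatial.transform import Rotation as R
from rig import camera_info
s,c=np.sin(np.radians(28)),np.cos(np.radians(28))
RP=np.array([[c,0,-s],[0,1,0],[s,0,c]])
CI={n:camera_info(n) for n in("side","top")}
def proj(n,P):
    T=CI[n]["cam_to_world"]; q=(np.asarray(P)-T[:3,3])@T[:3,:3]; p=CI[n]["mtx"]@q; return p[:2]/p[2]
def pan(p,v): # panel pt (m) -> world ; v=x,y,yaw,h
    return unit(np.array([0,0,v[3]])+RP@np.asarray(p),v)
def unit(u,v):
    return np.array([v[0],v[1],0])+R.from_euler('z',v[2]).as_matrix()@np.asarray(u)
E
cat > fit.py <<'E'
from h import *
F=lambda x,y:(lambda v:unit([x,y,v[3]+x*s/c],v))
obs=[("side",(340,257),lambda v:pan([0,0,.014],v),2),
("side",(330,308),F(-.043,-.1),1),("side",(330,319.6),lambda v:unit([-.043,-.1,0],v),1),
("side",(378,316),lambda v:unit([.047,-.1,0],v),1),("side",(346,219.5),lambda v:unit([-.017,-.1,.218],v),2),
("top",(397.6,188),lambda v:pan([0,0,.014],v),1),("top",(349,210),F(-.043,.1),1),("top",(441,204.4),F(-.043,-.1),1),
("top",(357,183),lambda v:unit([-.017,.1,.223],v),1),("top",(472.4,176.5),lambda v:unit([-.017,-.1,.223],v),1)]
f=lambda v:np.concatenate([(proj(n,g(v))-p)/w for n,p,g,w in obs])
r=least_squares(f,[.45,-.02,0,.06],loss='soft_l1'); v=r.x
print(np.round(v,4)); 
for (n,p,g,w) in obs: print(n,p,np.round(proj(n,g(v))-p,1))
np.save("v.npy",v)
for nm,p in dict(tabmidopen=[0,.056+.026,.043],leverup=[.029,-.066,.045]).items(): print(nm,np.round(pan(p,v),4),proj("side",pan(p,v)).round(1),proj("top",pan(p,v)).round(1))
E
python3 fit.py
```

```text
[ 0.5476 -0.004   0.0899  0.0563]
side (340, 257) [ 1.5 -2.5]
side (330, 308) [-0.5  0.7]
side (330, 319.6) [-0.3  2.5]
side (378, 316) [1.4 1.2]
side (346, 219.5) [-0.4 -0. ]
top (397.6, 188) [-1.  -0.6]
top (349, 210) [-1.  -0.3]
top (441, 204.4) [ 0.9 -0.7]
top (357, 183) [-2.   1.4]
top (472.4, 176.5) [-0.   0.5]
tabmidopen [0.5202 0.0758 0.0942] [328.9 219.8] [358.4 195. ]
leverup [ 0.558  -0.0693  0.1096] [354.  259.6] [433.4 176.8]
```

```bash
cat >> h.py <<'E'
import os
from rig import telemetry
V=np.load("v.npy") if os.path.exists("v.npy") else None
def rot(t,v): # tool tilt t deg from vertical, y = -unit y
    a=np.radians(t); return R.from_euler('z',v[2]).as_matrix()@np.array([[np.cos(a),0,np.sin(a)],[0,-1,0],[np.sin(a),0,-np.cos(a)]])
def plan(p,t,v=V,base=None):
    """numbers of a row that take the tool from here to panel point p (mm), tilt t"""
    S=telemetry.read_state(); P0,R0=(np.array(S["position"]),np.array(S["tcp_rot"])) if base is None else base
    P,Q=pan(np.array(p)/1000,v),rot(t,v)
    print(p,t,"world",P.round(4),"row",(R0.T@(P-P0)/.15).round(3).tolist(),(R.from_matrix(R0.T@Q).as_rotvec(degrees=True)/360).round(4).tolist())
    return P,Q
def where(v=V):
    S=telemetry.read_state(); P=np.array(S["position"]); Q=R.from_euler('z',v[2]).as_matrix()@RP
    print("panel mm",(1000*(Q.T@(P-pan([0,0,0],v)))).round(1),"force panel",(Q.T@np.array(S["force"])).round(1),"t",round(S["time_s"],2),"q",np.round(S["joint_positions"],1),"open",round(S["opening"],2))
E
python3 - <<'E'
from h import *
import cv2
def box(x0,x1,y0,y1,z0,z1): 
    c=[(x,y,z) for x in(x0,x1) for y in(y0,y1) for z in(z0,z1)]
    return [(c[i],c[j]) for i,j in[(0,1),(0,2),(0,4),(1,3),(1,5),(2,3),(2,6),(3,7),(4,5),(4,6),(5,7),(6,7)]]
segs=[((255,255,0),box(-25,25,-25,25,0,18)),((0,255,0),box(-25,25,77,87,23,43)),((0,0,255),box(-30,30,26,87,19,23)),((255,0,255),box(23,35,-96,-36,39,51))]
out=[]
for n,(r0,r1,c0,c1),k in(("side",(205,325,310,390),5),("top",(150,220,340,450),4)):
    im=cv2.resize(cv2.imread(f"pics/{n}0.png")[r0:r1,c0:c1],None,fx=k,fy=k,interpolation=cv2.INTER_CUBIC)
    f=lambda P:tuple(int(round(x)) for x in (proj(n,P)-[c0,r0]+.5)*k)
    for col,L in segs:
        for a,b in L: cv2.line(im,f(pan(np.array(a)/1000,V)),f(pan(np.array(b)/1000,V)),col,1,cv2.LINE_AA)
    for x in(-.043,.047):
        for a,b in [((x,-.1,0),(x,-.1,V[3]+x*s/c)),((x,-.1,V[3]+x*s/c),(x,.1,V[3]+x*s/c))]: cv2.line(im,f(unit(a,V)),f(unit(b,V)),(0,255,255),1)
    out.append(im)
H=max(i.shape[0] for i in out)
o=np.hstack([cv2.copyMakeBorder(i,0,H-i.shape[0],0,0,0) for i in out]); o=cv2.resize(o,None,fx=min(1,800/o.shape[1]),fy=min(1,800/o.shape[1])); cv2.imwrite("pics/ov.png",o);print(o.shape)
plan([-60,0,200],28); plan([0,0,40],28)
E
```

```text
(571, 800, 3)
[-60, 0, 200] 28 world [ 0.4014 -0.0172  0.2047] row [2.402, -2.979, 0.12] [-0.013, 0.0771, 0.0506]
[0, 0, 40] 28 world [ 0.5289 -0.0057  0.0916] row [3.211, -2.704, 0.874] [-0.013, 0.0771, 0.0506]
```

View pics/ov.png

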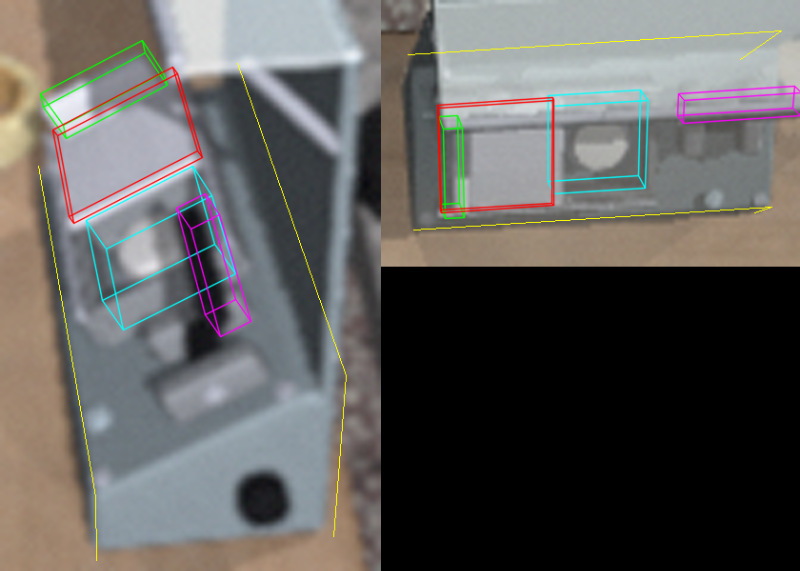

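The overlay fits to about 1 px (2 mm), and the cover is open. I'll close the fingers and move towards the unit.

Emit:
carry_out([
  [[0.2,-0.25,0.01,-0.003,0.02,0.012,1],[0.4,-0.5,0.02,-0.006,0.04,0.025,1],[0.6,-0.75,0.03,-0.01,0.06,0.04,1],[0.8,-1,0.04,-0.013,0.077,0.05,1],[0.8,-1,0.04,-0.013,0.077,0.05,1],[0.8,-1,0.04,-0.013,0.077,0.05,1],[0.8,-1,0.04,-0.013,0.077,0.05,1],[0.8,-1,0.04,-0.013,0.077,0.05,1],[0.8,-1,0.04,-0.013,0.077,0.05,1],[0.8,-1,0.04,-0.013,0.077,0.05,1]],
])

```text
time_s: 0.93
position: [0.3015, -0.3883, 0.2169]
tcp_rot: [[0.879, 0.094, 0.468], [0.085, -0.996, 0.039], [0.469, 0.006, -0.883]]
force: [-0.7, -0.8, -0.1]
opening: 0.325
grasp_force: 0.0
```

```bash
python3 -c "
from h import *
where();plan([-60,0,200],28)"
```

```text
panel mm [-171.5 -360.6  273.1] force panel [-0.7 -0.7  0.3] t 0.93 q [-83.3  19.3 111.6  35.5  53.9 -21.3] open 0.33
[-60, 0, 200] 28 world [ 0.4014 -0.0172  0.2047] row [0.758, -2.401, 0.479] [0.0005, 0.0001, 0.001]
```

Emit:
carry_out([
  [[0.1,-0.2,0.03,0,0,0,1],[0.2,-0.45,0.07,0,0,0,1],[0.3,-0.7,0.1,0,0,0,1],[0.35,-0.9,0.15,0,0,0.001,1],[0.4,-1,0.2,0,0,0.001,1],[0.4,-1,0.2,0,0,0.001,1],[0.4,-1,0.2,0,0,0.001,1],[0.4,-1,0.2,0,0,0.001,1],[0.4,-1,0.2,0,0,0.001,1],[0.4,-1,0.2,0,0,0.001,1]],
])

```text
time_s: 1.77
position: [0.3542, -0.2327, 0.2179]
tcp_rot: [[0.88, 0.086, 0.468], [0.077, -0.996, 0.039], [0.47, 0.002, -0.883]]
force: [0.1, 0.1, 0.3]
opening: 0.004
grasp_force: 0.0
```

Emit:
carry_out([
  [[0.1,-0.2,0.05,0,0,0,1],[0.2,-0.45,0.1,0,0,0,1],[0.3,-0.7,0.15,0,0,0,1],[0.35,-0.9,0.2,0,0,0,1],[0.4,-1,0.25,0,0,0,1],[0.4,-1,0.25,0,0,0,1],[0.4,-1,0.25,0,0,0,1],[0.4,-1,0.25,0,0,0,1],[0.4,-1,0.25,0,0,0,1],[0.4,-1,0.25,0,0,0,1]],
])

```text
time_s: 2.6
position: [0.4114, -0.0769, 0.2129]
tcp_rot: [[0.88, 0.085, 0.468], [0.075, -0.996, 0.039], [0.47, 0.001, -0.883]]
force: [0.1, 0.5, 0.4]
opening: 0.005
grasp_force: 0.0
```

```bash
python3 -c "
from h import *
where();plan([-10,0,110],28);plan([0,0,30],28)"
```

```text
panel mm [-52.  -60.4 205. ] force panel [0.3 0.5 0.3] t 2.6 q [-41.4   9.1 130.5  46.2  28.    4.6] open 0.01
[-10, 0, 110] 28 world [ 0.4874 -0.0094  0.1487] row [0.278, -0.406, 0.632] [0.0005, -0.0001, -0.0006]
[0, 0, 30] 28 world [ 0.5336 -0.0053  0.0828] row [0.345, -0.408, 1.166] [0.0005, -0.0001, -0.0006]
```

Emit:
carry_out([
  [[0.05,-0.1,0.1,0,0,0,1],[0.1,-0.2,0.2,0,0,0,1],[0.2,-0.3,0.35,0,0,0,1],[0.25,-0.4,0.5,0,0,0,1],[0.3,-0.406,0.65,0,0,0,1],[0.345,-0.406,0.8,0,0,0,1],[0.345,-0.406,0.9,0,0,0,1],[0.345,-0.406,0.95,0,0,0,1],[0.345,-0.406,0.95,0,0,0,1],[0.345,-0.406,0.95,0,0,0,1]],
])

```text
time_s: 3.43
position: [0.518, -0.0056, 0.1107]
tcp_rot: [[0.88, 0.086, 0.467], [0.076, -0.996, 0.04], [0.469, -0.0, -0.883]]
force: [-0.7, 0.5, 0.0]
opening: 0.002
grasp_force: 0.0
```

Run:
```python
from h import *
from rig import capture
import cv2
where();plan([0,0,20],28);plan([0,0,6],28)
o=[]
for n,(r0,r1,c0,c1),k in(("side",(190,310,310,390),4),("top",(150,250,340,450),4)):
    o.append(cv2.resize(capture(n)[r0:r1,c0:c1,::-1],None,fx=k,fy=k,interpolation=cv2.INTER_CUBIC))
o[1]=cv2.copyMakeBorder(o[1],0,80,0,0,0);cv2.imwrite("pics/p1.png",np.hstack(o))
```

```text
panel mm [-0.6  1.1 62. ] force panel [-0.6  0.5  0.3] t 3.43 q [-19.9  30.  124.6  91.5  11.4 -23.8] open 0.0
[0, 0, 20] 28 world [ 0.5383 -0.0049  0.0739] row [0.004, 0.007, 0.28] [0.0003, 0.0002, -0.0005]
[0, 0, 6] 28 world [ 0.5448 -0.0043  0.0616] row [0.004, 0.007, 0.373] [0.0003, 0.0002, -0.0005]
```

View pics/p1.png

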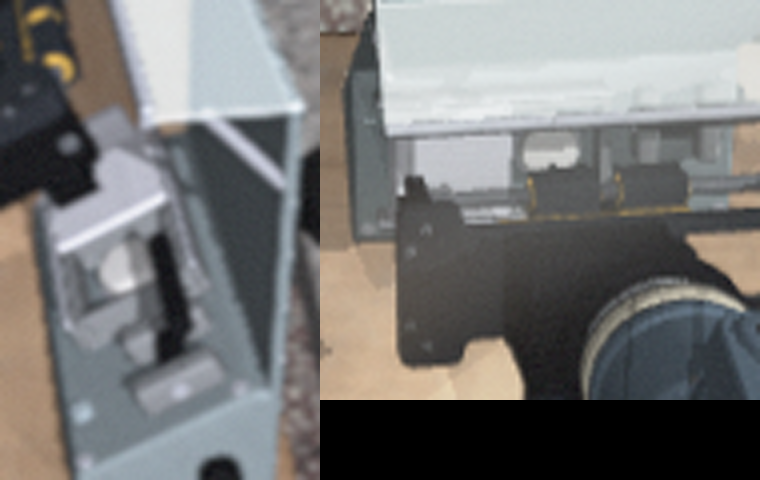

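Run:
```python
from h import *
from rig import capture
import cv2
S=telemetry.read_state();P=np.array(S["position"]);Z=np.array(S["tcp_rot"])[:,2]
for d in(0,.019,.07):print(d,proj("side",P-d*Z),proj("top",P-d*Z))
cv2.imwrite("pics/p2.png",np.vstack([cv2.resize(capture(n)[r0:r1,c0:c1,::-1],(540,300),interpolation=cv2.INTER_CUBIC) for n,r0,r1,c0,c1 in(("side",130,330,230,590),("top",120,320,230,590))]))
```

```text
0 [329.16739055 236.94268237] [400.89084543 196.13073816]
0.019 [324.23859647 229.94018397] [402.9594048  199.69741061]
0.07 [310.3694287  210.23580525] [408.97149547 210.06363868]
```

View pics/p2.png

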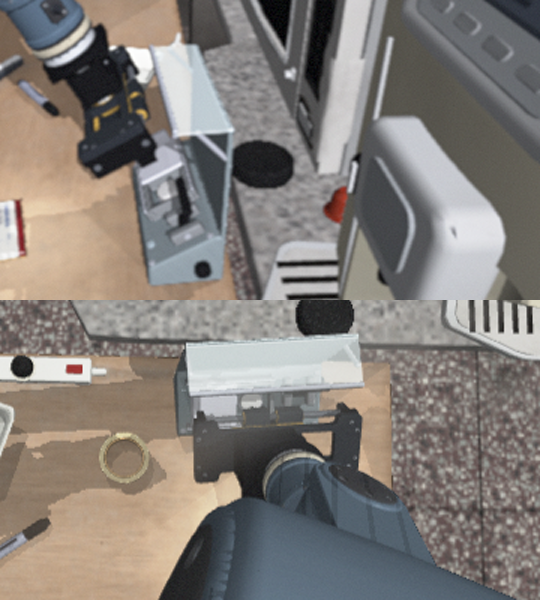

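The finger tip appears at about (329,237) in the full side image, which matches the computed position. I'll press now.

Emit:
carry_out([
  [[0.004,0.007,0.06,0,0,0,1],[0.004,0.007,0.12,0,0,0,1],[0.004,0.007,0.18,0,0,0,1],[0.004,0.007,0.22,0,0,0,1],[0.004,0.007,0.25,0,0,0,1],[0.004,0.007,0.27,0,0,0,1],[0.004,0.007,0.29,0,0,0,1],[0.004,0.007,0.3,0,0,0,1],[0.004,0.007,0.31,0,0,0,1],[0.004,0.007,0.31,0,0,0,1]],
])

```text
time_s: 4.47
position: [0.5404, -0.0038, 0.0705]
tcp_rot: [[0.879, 0.088, 0.468], [0.078, -0.996, 0.041], [0.47, 0.0, -0.883]]
force: [-1.2, 0.6, -0.1]
opening: 0.001
grasp_force: 0.0
```

```bash
python3 -c "
from h import *
where();plan([0,0,9],28)"
```

```text
panel mm [ 0.4  0.9 15.9] force panel [-1.   0.7  0.5] t 4.47 q [-18.5  36.5 122.7 115.5  12.  -47. ] open 0.0
[0, 0, 9] 28 world [ 0.5434 -0.0044  0.0642] row [-0.002, 0.006, 0.046] [0.0002, -0.0, -0.0003]
```

Now a slow push of about 7 mm.

Emit:
carry_out([
  [[0,0.005,0.005,0,0,0,1],[0,0.005,0.01,0,0,0,1],[0,0.005,0.015,0,0,0,1],[0,0.005,0.02,0,0,0,1],[0,0.005,0.025,0,0,0,1],[0,0.005,0.03,0,0,0,1],[0,0.005,0.035,0,0,0,1],[0,0.005,0.04,0,0,0,1],[0,0.005,0.045,0,0,0,1],[0,0.005,0.045,0,0,0,1]],
])

```text
time_s: 5.3
position: [0.5437, -0.0041, 0.0643]
tcp_rot: [[0.88, 0.088, 0.468], [0.078, -0.996, 0.041], [0.469, 0.0, -0.883]]
force: [-1.1, -0.3, 2.4]
opening: 0.009
grasp_force: 1.4
```

```bash
python3 -c "
from h import *
from rig import capture
import cv2
where();cv2.imwrite('pics/p3.png',cv2.resize(capture('side')[200:310,310:390,::-1],None,fx=4,fy=4,interpolation=cv2.INTER_CUBIC))"
```

```text
panel mm [0.3 0.2 8.9] force panel [ 0.2 -0.2  2.7] t 5.3 q [-18.4  37.4 122.4 118.   12.2 -49.6] open 0.01
```

View pics/p3.png

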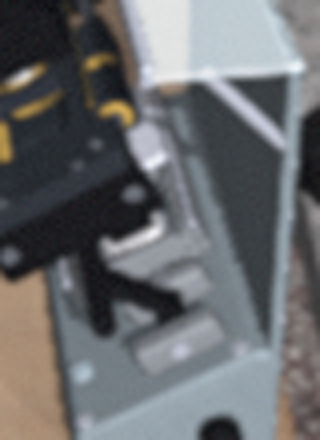

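The side view shows the lever dropped: bar at (100,290) in the crop, hinge at about (175,295). I'll retract, then go to the lever with the fingers part-open so they straddle the stem and push only the bar.

Emit:
carry_out([
  [[0,0,-0.05,0,0,0,1],[0,0,-0.12,0,0,0,1],[0,0,-0.2,0,0,0,1],[0,0,-0.3,0,0,0,1],[-0.05,0,-0.4,0,0,0,1],[-0.12,0,-0.5,0,0,0,1],[-0.2,0,-0.55,0,0,0,0.7],[-0.3,0,-0.55,0,0,0,0.4],[-0.35,0,-0.55,0,0,0,0.4],[-0.35,0,-0.55,0,0,0,0.4]],
])

```text
time_s: 6.18
position: [0.4564, -0.0113, 0.1117]
tcp_rot: [[0.882, 0.086, 0.464], [0.075, -0.996, 0.041], [0.466, -0.001, -0.885]]
force: [-0.2, -1.7, -0.7]
opening: 0.222
grasp_force: 0.0
```

```bash
python3 -c "
from h import *
where();plan([-50,-66,80],40);plan([-45,-66,36],40)"
```

```text
panel mm [-54.8   0.9  91.9] force panel [-0.6 -1.7 -0.5] t 6.18 q [-24.9  28.7 133.2 115.2  14.9 -52.9] open 0.22
[-50, -66, 80] 40 world [ 0.4722 -0.0771  0.1034] row [0.034, 0.446, 0.08] [0.0002, 0.034, -0.0007]
[-45, -66, 36] 40 world [ 0.4972 -0.0748  0.0669] row [0.069, 0.446, 0.373] [0.0002, 0.034, -0.0007]
```

Emit:
carry_out([
  [[0.005,0.08,0.01,0,0.006,0,0.4],[0.01,0.16,0.02,0,0.012,0,0.4],[0.015,0.24,0.04,0,0.018,0,0.4],[0.02,0.32,0.06,0,0.025,0,0.4],[0.03,0.4,0.08,0,0.03,0,0.4],[0.034,0.446,0.08,0,0.034,0,0.4],[0.034,0.446,0.08,0,0.034,0,0.4],[0.034,0.446,0.08,0,0.034,0,0.4],[0.034,0.446,0.08,0,0.034,0,0.4],[0.034,0.446,0.08,0,0.034,0,0.4]],
])

```text
time_s: 7.02
position: [0.475, -0.0766, 0.1048]
tcp_rot: [[0.76, 0.089, 0.644], [0.068, -0.996, 0.057], [0.646, 0.0, -0.763]]
force: [-0.3, 0.6, -0.3]
opening: 0.3
grasp_force: 0.0
```

```bash
python3 -c "
from h import *
where();plan([-45,-66,36],40);plan([10,-66,36],40)"
```

```text
panel mm [-46.8 -65.7  79.9] force panel [-0.4  0.6 -0.1] t 7.02 q [-40.9  38.4 138.5 131.2  38.1 -86.4] open 0.3
[-45, -66, 36] 40 world [ 0.4972 -0.0748  0.0669] row [-0.05, 0.002, 0.288] [0.0001, -0.0007, -0.0]
[10, -66, 36] 40 world [ 0.5455 -0.0705  0.0928] row [0.308, 0.002, 0.366] [0.0001, -0.0007, -0.0]
```

Emit:
carry_out([
  [[-0.005,0,0.05,0,0,0,0.4],[-0.005,0,0.1,0,0,0,0.4],[-0.005,0,0.15,0,0,0,0.4],[-0.005,0,0.2,0,0,0,0.4],[-0.005,0,0.25,0,0,0,0.4],[-0.005,0,0.28,0,0,0,0.4],[-0.005,0,0.298,0,0,0,0.4],[-0.005,0,0.298,0,0,0,0.4],[-0.005,0,0.298,0,0,0,0.4],[-0.005,0,0.298,0,0,0,0.4]],
])

```text
time_s: 7.85
position: [0.5028, -0.0748, 0.07]
tcp_rot: [[0.761, 0.088, 0.643], [0.067, -0.996, 0.056], [0.646, 0.0, -0.764]]
force: [0.2, -0.0, -1.0]
opening: 0.304
grasp_force: 0.0
```

```bash
python3 -c "
from h import *
where();plan([0,-66,36],40);plan([18,-66,36],40)
from rig import capture
import cv2
cv2.imwrite('pics/p4.png',cv2.resize(capture('side')[200:310,310:390,::-1],None,fx=4,fy=4,interpolation=cv2.INTER_CUBIC))"
```

```text
panel mm [-38.7 -66.4  36.1] force panel [-0.3 -0.1 -1. ] t 7.85 q [-37.   44.1 135.2 137.4  39.7 -89.3] open 0.3
[0, -66, 36] 40 world [ 0.5367 -0.0713  0.0881] row [0.252, -0.003, 0.055] [0.0002, -0.0006, -0.0003]
[18, -66, 36] 40 world [ 0.5526 -0.0698  0.0965] row [0.369, -0.004, 0.08] [0.0002, -0.0006, -0.0003]
```

View pics/p4.png

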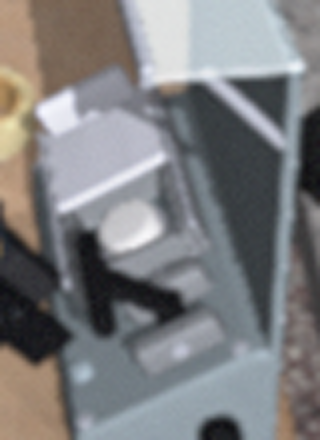

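Fingers at (55,285) and (70,335) in the crop are lined up with the bar, which runs from (85,235) to (105,325). I'll lift.

Emit:
carry_out([
  [[0.03,0,0.007,0,0,0,0.4],[0.06,0,0.013,0,0,0,0.4],[0.09,0,0.02,0,0,0,0.4],[0.12,0,0.026,0,0,0,0.4],[0.15,0,0.033,0,0,0,0.4],[0.18,0,0.04,0,0,0,0.4],[0.21,0,0.046,0,0,0,0.4],[0.24,0,0.052,0,0,0,0.4],[0.27,0,0.059,0,0,0,0.4],[0.3,0,0.065,0,0,0,0.4]],
])

```text
time_s: 8.73
position: [0.5425, -0.071, 0.0908]
tcp_rot: [[0.763, 0.087, 0.64], [0.067, -0.996, 0.056], [0.643, -0.0, -0.766]]
force: [-0.9, 0.1, -4.2]
opening: 0.298
grasp_force: 2.0
```

```bash
python3 -c "
from h import *
where();plan([18,-66,36],40);plan([22,-66,36],40)"
```

```text
panel mm [  6.4 -66.2  35.8] force panel [-2.8  0.2 -3.3] t 8.73 q [-32.3  38.9 128.9 130.9  31.1 -75.6] open 0.3
[18, -66, 36] 40 world [ 0.5526 -0.0698  0.0965] row [0.076, -0.002, 0.015] [0.0002, -0.0, -0.0003]
[22, -66, 36] 40 world [ 0.5561 -0.0695  0.0984] row [0.102, -0.002, 0.02] [0.0002, -0.0, -0.0003]
```

Emit:
carry_out([
  [[0.01,0,0.002,0,0,0,0.4],[0.02,0,0.004,0,0,0,0.4],[0.03,0,0.006,0,0,0,0.4],[0.04,0,0.008,0,0,0,0.4],[0.05,0,0.01,0,0,0,0.4],[0.06,0,0.012,0,0,0,0.4],[0.07,0,0.014,0,0,0,0.4],[0.075,0,0.015,0,0,0,0.4],[0.075,0,0.015,0,0,0,0.4],[0.075,0,0.015,0,0,0,0.4]],
])

```text
time_s: 9.57
position: [0.5516, -0.0703, 0.0954]
tcp_rot: [[0.764, 0.087, 0.639], [0.067, -0.996, 0.056], [0.641, -0.001, -0.767]]
force: [-4.1, -0.9, -18.0]
opening: 0.297
grasp_force: 7.4
```

```bash
python3 -c "
from h import *
where();plan([22,-66,36],40)"
```

```text
panel mm [ 16.5 -66.3  35.5] force panel [-12.1  -0.5 -13.9] t 9.57 q [-31.4  38.  127.5 128.9  29.3 -72.2] open 0.3
[22, -66, 36] 40 world [ 0.5561 -0.0695  0.0984] row [0.036, -0.002, 0.004] [0.0002, 0.0003, -0.0004]
```

The force rose above the lifting force, so the lever is probably at its stop. I'll back off and check that it stays up.

Emit:
carry_out([
  [[-0.02,0,-0.004,0,0,0,0.4],[-0.05,0,-0.01,0,0,0,0.4],[-0.1,0,-0.02,0,0,0,0.4],[-0.15,0,-0.03,0,0,0,0.4],[-0.2,0,-0.04,0,0,0,0.4],[-0.25,0,-0.05,0,0,0,0.4],[-0.3,0,-0.06,0,0,0,0.4],[-0.35,0,-0.07,0,0,0,0.4],[-0.35,0,-0.07,0,0,0,0.4],[-0.35,0,-0.07,0,0,0,0.4]],
])

```text
time_s: 10.4
position: [0.5101, -0.0762, 0.0736]
tcp_rot: [[0.754, 0.086, 0.652], [0.067, -0.996, 0.054], [0.654, 0.003, -0.757]]
force: [-0.2, -0.1, -0.6]
opening: 0.3
grasp_force: 0.0
```

```bash
python3 -c "
from h import *
where();plan([-40,-66,80],40);plan([-30,112,80],28)
from rig import capture
import cv2
cv2.imwrite('pics/p5.png',cv2.resize(capture('side')[200:310,310:390,::-1],None,fx=4,fy=4,interpolation=cv2.INTER_CUBIC))"
```

```text
panel mm [-30.6 -68.6  35.8] force panel [-0.4 -0.1 -0.4] t 10.4 q [-36.6  43.6 134.4 137.1  39.3 -88.2] open 0.3
[-40, -66, 80] 40 world [ 0.481  -0.0763  0.1081] row [0.004, -0.016, -0.301] [0.0008, -0.0023, -0.0001]
[-30, 112, 80] 28 world [0.4738 0.1018 0.1128] row [0.068, -1.202, -0.292] [0.0008, -0.0356, -0.0002]
```

View pics/p5.png

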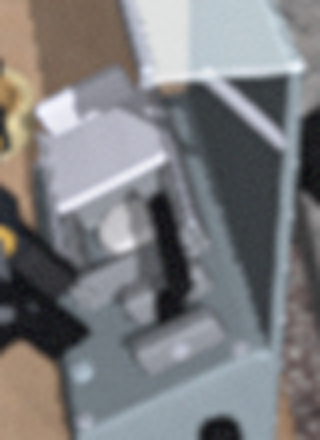

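The lever is up by itself: the bar runs from (160,200) to (178,300) in the crop, with the tool clear. Next is the cover. I'll close the fingers, rise, and move to the left of the tab.

Emit:
carry_out([
  [[0,-0.01,-0.08,0,0,0,1],[0,-0.016,-0.16,0,0,0,1],[0.01,-0.02,-0.24,0,-0.005,0,1],[0.02,-0.1,-0.3,0,-0.01,0,1],[0.03,-0.2,-0.3,0,-0.016,0,1],[0.04,-0.32,-0.3,0,-0.022,0,1],[0.05,-0.45,-0.3,0,-0.028,0,1],[0.06,-0.6,-0.3,0.001,-0.0356,0,1],[0.06,-0.75,-0.3,0.001,-0.0356,0,1],[0.06,-0.75,-0.3,0.001,-0.0356,0,1]],
])

```text
time_s: 11.28
position: [0.4751, 0.0411, 0.1137]
tcp_rot: [[0.881, 0.101, 0.463], [0.087, -0.995, 0.052], [0.466, -0.006, -0.885]]
force: [-0.2, 0.3, 0.4]
opening: 0.005
grasp_force: 0.0
```

```bash
python3 -c "
from h import *
where();plan([-15,114,80],28);plan([0,114,29],28)"
```

```text
panel mm [-33.2  51.5  82.7] force panel [0.  0.3 0.4] t 11.28 q [-15.1  28.6 130.3 116.7  11.  -45.7] open 0.01
[-15, 114, 80] 28 world [0.4868 0.105  0.1199] row [0.125, -0.416, 0.022] [-0.0017, 0.0007, 0.0012]
[0, 114, 29] 28 world [0.5238 0.1083 0.0819] row [0.226, -0.411, 0.362] [-0.0017, 0.0007, 0.0012]
```

Emit:
carry_out([
  [[0.04,-0.1,0,0,0,0,1],[0.08,-0.2,0,-0.001,0,0.001,1],[0.12,-0.3,0.02,-0.0017,0,0.001,1],[0.15,-0.415,0.03,-0.0017,0,0.001,1],[0.18,-0.415,0.06,-0.0017,0,0.001,1],[0.226,-0.415,0.1,-0.0017,0,0.001,1],[0.226,-0.415,0.15,-0.0017,0,0.001,1],[0.226,-0.415,0.18,-0.0017,0,0.001,1],[0.226,-0.415,0.2,-0.0017,0,0.001,1],[0.226,-0.415,0.2,-0.0017,0,0.001,1]],
])

```text
time_s: 12.12
position: [0.5133, 0.1017, 0.1012]
tcp_rot: [[0.884, 0.08, 0.461], [0.071, -0.997, 0.037], [0.462, 0.0, -0.887]]
force: [-0.8, 0.9, -0.2]
opening: 0.01
grasp_force: 0.0
```

```bash
python3 -c "
from h import *
where();plan([0,114,30],28);plan([0,60,30],28)"
```

```text
panel mm [ -0.8 108.3  51.2] force panel [-0.7  1.   0.1] t 12.12 q [ -3.2  31.5 123.8 126.6   4.5 -43.6] open 0.01
[0, 114, 30] 28 world [0.5234 0.1083 0.0828] row [0.006, -0.039, 0.141] [0.0008, 0.0013, -0.0013]
[0, 60, 30] 28 world [0.5282 0.0545 0.0828] row [0.009, 0.321, 0.143] [0.0008, 0.0013, -0.0013]
```

Joint 5 is close to its zero, so I'll tilt a little more (36 deg) before going down.

Emit:
carry_out([
  [[0,-0.01,0,0,0.005,0,1],[0,-0.02,0,0,0.01,0,1],[0,-0.03,0,0,0.015,0,1],[0,-0.04,0,0,0.02,0,1],[0,-0.04,0,0.001,0.0235,-0.001,1],[0,-0.04,0,0.001,0.0235,-0.001,1],[0,-0.04,0,0.001,0.0235,-0.001,1],[0,-0.04,0,0.001,0.0235,-0.001,1],[0,-0.04,0,0.001,0.0235,-0.001,1],[0,-0.04,0,0.001,0.0235,-0.001,1]],
])

```text
time_s: 12.95
position: [0.5132, 0.1076, 0.1012]
tcp_rot: [[0.806, 0.089, 0.585], [0.072, -0.996, 0.053], [0.587, -0.0, -0.809]]
force: [0.3, 0.2, -0.4]
opening: 0.004
grasp_force: 0.0
```

```bash
python3 -c "
from h import *
where();plan([0,114,30],36);plan([0,100,30],36)"
```

```text
panel mm [ -0.4 114.2  51.1] force panel [ 0.1  0.2 -0.5] t 12.95 q [ -3.4  34.9 130.  166.   21.2 -83.8] open 0.0
[0, 114, 30] 36 world [0.5234 0.1083 0.0828] row [-0.017, 0.002, 0.139] [0.0, 0.0001, -0.0001]
[0, 100, 30] 36 world [0.5246 0.0943 0.0828] row [-0.017, 0.095, 0.139] [0.0, 0.0001, -0.0001]
```

Good. Now down to z = 30 beside the tab.

Emit:
carry_out([
  [[0,0,0.02,0,0,0,1],[0,0,0.04,0,0,0,1],[-0.01,0,0.06,0,0,0,1],[-0.01,0,0.08,0,0,0,1],[-0.015,0,0.1,0,0,0,1],[-0.017,0,0.12,0,0,0,1],[-0.017,0,0.135,0,0,0,1],[-0.017,0,0.139,0,0,0,1],[-0.017,0,0.139,0,0,0,1],[-0.017,0,0.139,0,0,0,1]],
])

```text
time_s: 13.78
position: [0.5224, 0.1085, 0.0821]
tcp_rot: [[0.807, 0.089, 0.583], [0.072, -0.996, 0.053], [0.586, -0.0, -0.81]]
force: [-0.0, -0.0, -0.4]
opening: 0.003
grasp_force: 0.0
```

```bash
python3 -c "
from h import *
where();plan([0,75,30],36);plan([0,46,30],36)
from rig import capture
import cv2
cv2.imwrite('pics/p6.png',cv2.resize(capture('side')[190:310,290:390,::-1],None,fx=4,fy=4,interpolation=cv2.INTER_CUBIC))"
```

```text
panel mm [ -1.2 114.4  29.8] force panel [-0.2 -0.  -0.3] t 13.78 q [ -3.1  38.1 129.1 167.7  23.2 -85.3] open 0.0
[0, 75, 30] 36 world [0.5269 0.0694 0.0828] row [0.008, 0.262, -0.0] [-0.0, 0.0004, -0.0001]
[0, 46, 30] 36 world [0.5295 0.0405 0.0828] row [0.008, 0.456, -0.0] [-0.0, 0.0004, -0.0001]
```

View pics/p6.png

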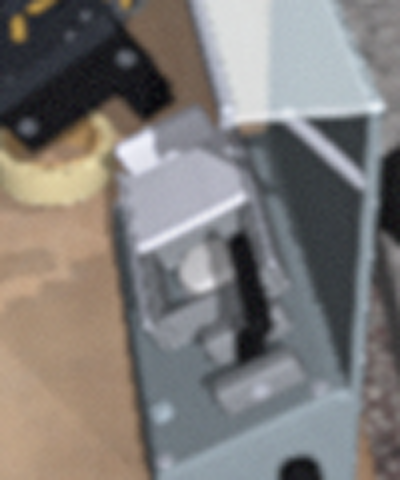

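The lever is still up, and the finger is just beyond the tab (tab front at (138,150) in the crop). I'll slide the cover.

Emit:
carry_out([
  [[0.004,0.03,0,0,0,0,1],[0.008,0.06,0,0,0,0,1],[0.008,0.09,0,0,0,0,1],[0.008,0.12,0,0,0,0,1],[0.008,0.16,0,0,0,0,1],[0.008,0.2,0,0,0,0,1],[0.008,0.24,0,0,0,0,1],[0.008,0.28,0,0,0,0,1],[0.008,0.32,0,0,0,0,1],[0.008,0.35,0,0,0,0,1]],
])

```text
time_s: 14.67
position: [0.5281, 0.0556, 0.0828]
tcp_rot: [[0.807, 0.089, 0.584], [0.072, -0.996, 0.052], [0.586, -0.0, -0.81]]
force: [-0.0, 1.1, 2.1]
opening: 0.004
grasp_force: 1.1
```

```bash
python3 -c "
from h import *
where();plan([0,46,30],36)"
```

```text
panel mm [-0.  61.1 30.1] force panel [1.1 1.1 1.9] t 14.67 q [-11.9  38.  129.7 155.4  24.4 -81.2] open 0.0
[0, 46, 30] 36 world [0.5295 0.0405 0.0828] row [0.0, 0.101, 0.001] [0.0, 0.0004, -0.0001]
```

Emit:
carry_out([
  [[0,0.012,0,0,0,0,1],[0,0.025,0,0,0,0,1],[0,0.037,0,0,0,0,1],[0,0.05,0,0,0,0,1],[0,0.062,0,0,0,0,1],[0,0.075,0,0,0,0,1],[0,0.085,0,0,0,0,1],[0,0.09,0,0,0,0,1],[0,0.09,0,0,0,0,1],[0,0.09,0,0,0,0,1]],
])

```text
time_s: 15.5
position: [0.5293, 0.0427, 0.0827]
tcp_rot: [[0.807, 0.089, 0.583], [0.072, -0.996, 0.052], [0.586, -0.0, -0.811]]
force: [0.0, 0.9, -0.5]
opening: 0.006
grasp_force: 0.4
```

```bash
python3 -c "
from h import *
where();plan([0,46,30],36)"
```

```text
panel mm [ 0.  48.1 30. ] force panel [-0.1  0.9 -0.5] t 15.5 q [-14.   38.  129.7 152.4  24.5 -80.3] open 0.01
[0, 46, 30] 36 world [0.5295 0.0405 0.0828] row [-0.0, 0.014, -0.0] [0.0, 0.0004, -0.0002]
```

Emit:
carry_out([
  [[0,0.003,0,0,0,0,1],[0,0.006,0,0,0,0,1],[0,0.009,0,0,0,0,1],[0,0.012,0,0,0,0,1],[0,0.015,0,0,0,0,1],[0,0.018,0,0,0,0,1],[0,0.02,0,0,0,0,1],[0,0.02,0,0,0,0,1],[0,0.02,0,0,0,0,1],[0,0.02,0,0,0,0,1]],
])

```text
time_s: 16.33
position: [0.5296, 0.0398, 0.0828]
tcp_rot: [[0.807, 0.089, 0.583], [0.072, -0.996, 0.053], [0.586, -0.0, -0.81]]
force: [-0.8, 1.4, -1.1]
opening: 0.003
grasp_force: 0.7
```

```bash
python3 -c "
from h import *
where()
from rig import capture
import cv2
cv2.imwrite('pics/p7.png',cv2.resize(capture('side')[190:310,290:390,::-1],None,fx=4,fy=4,interpolation=cv2.INTER_CUBIC))"
```

```text
panel mm [ 0.  45.3 30. ] force panel [-1.1  1.5 -0.7] t 16.33 q [-14.5  38.  129.7 151.7  24.6 -80.1] open 0.0
```

Emit:
carry_out([
  [[0,0.003,0,0,0,0,1],[0,0.006,0,0,0,0,1],[0,0.009,0,0,0,0,1],[0,0.012,0,0,0,0,1],[0,0.015,0,0,0,0,1],[0,0.018,0,0,0,0,1],[0,0.02,0,0,0,0,1],[0,0.02,0,0,0,0,1],[0,0.02,0,0,0,0,1],[0,0.02,0,0,0,0,1]],
])

```text
time_s: 17.22
position: [0.5299, 0.0368, 0.0829]
tcp_rot: [[0.807, 0.089, 0.584], [0.072, -0.996, 0.052], [0.586, -0.0, -0.81]]
force: [-1.4, 1.5, -0.6]
opening: 0.004
grasp_force: 0.7
```

```bash
python3 -c "
from h import *
where()"
```

```text
panel mm [ 0.1 42.2 30. ] force panel [-1.4  1.6  0.1] t 17.22 q [-15.   38.  129.7 151.1  24.6 -79.8] open 0.0
```

Emit:
carry_out([
  [[0,0.003,0,0,0,0,1],[0,0.006,0,0,0,0,1],[0,0.009,0,0,0,0,1],[0,0.012,0,0,0,0,1],[0,0.015,0,0,0,0,1],[0,0.018,0,0,0,0,1],[0,0.02,0,0,0,0,1],[0,0.02,0,0,0,0,1],[0,0.02,0,0,0,0,1],[0,0.02,0,0,0,0,1]],
])

```text
time_s: 18.05
position: [0.5302, 0.0338, 0.0828]
tcp_rot: [[0.807, 0.089, 0.584], [0.072, -0.996, 0.053], [0.586, -0.0, -0.81]]
force: [-1.3, 1.6, -0.4]
opening: 0.001
grasp_force: 0.7
```

```bash
python3 -c "
from h import *
where()"
```

```text
panel mm [ 0.1 39.2 30. ] force panel [-1.1  1.7  0.2] t 18.05 q [-15.5  38.  129.6 150.4  24.7 -79.6] open 0.0
```

Emit:
carry_out([
  [[0,0.004,0,0,0,0,1],[0,0.008,0,0,0,0,1],[0,0.012,0,0,0,0,1],[0,0.016,0,0,0,0,1],[0,0.02,0,0,0,0,1],[0,0.024,0,0,0,0,1],[0,0.027,0,0,0,0,1],[0,0.027,0,0,0,0,1],[0,0.027,0,0,0,0,1],[0,0.027,0,0,0,0,1]],
])

```text
time_s: 18.88
position: [0.5299, 0.0333, 0.0829]
tcp_rot: [[0.806, 0.099, 0.584], [0.079, -0.995, 0.059], [0.587, -0.001, -0.809]]
force: [1.0, 16.0, -2.0]
opening: 0.005
grasp_force: 8.0
```

```bash
python3 -c "
from h import *
where()"
```

```text
panel mm [-0.1 38.7 30.2] force panel [ 1.2 15.8 -2.9] t 18.88 q [-15.9  38.1 129.7 149.1  25.  -79.3] open 0.0
```

The cover hit its end stop (16 N). I'll back off to the left and lift clear.

Emit:
carry_out([
  [[0,-0.03,0,0,0,0,1],[0,-0.07,0,0,0,0,1],[0,-0.1,-0.03,0,0,0,1],[0,-0.12,-0.1,0,0,0,1],[-0.02,-0.12,-0.2,0,0,0,1],[-0.1,-0.12,-0.3,0,0,0,1],[-0.2,-0.12,-0.4,0,0,0,1],[-0.25,-0.12,-0.5,0,0,0,1],[-0.25,-0.12,-0.5,0,0,0,1],[-0.25,-0.12,-0.5,0,0,0,1]],
])

```text
time_s: 19.72
position: [0.4554, 0.0406, 0.1222]
tcp_rot: [[0.806, 0.088, 0.585], [0.071, -0.996, 0.051], [0.587, 0.0, -0.809]]
force: [-0.3, 1.0, -0.8]
opening: 0.003
grasp_force: 0.0
```

Run:
```python
from h import *
from rig import capture
import cv2
where()
a=cv2.imread("pics/side0.png"); b=np.ascontiguousarray(capture("side")[:,:,::-1]); cv2.imwrite("pics/fin.png",b)
for nm,P in dict(button=[0,0,14],coverShut=[0,0,23],coverOpen=[0,56,23],tabShutTop=[0,26,43],barUp=[29,-66,45],barUpR=[29,-85,45],barDown=[-10,-66,45]).items():
    p=proj("side",pan(np.array(P)/1000,V)).round().astype(int)
    f=lambda i:cv2.blur(i,(3,3))[p[1]-2:p[1]+3:2,p[0]-2:p[0]+3:2].mean(2).astype(int).tolist()
    print(nm,p,"before",f(a),"now",f(b))
```

```text
panel mm [-46.6  52.7  99.5] force panel [-0.6  1.  -0.6] t 19.72 q [-18.4  31.9 139.7 150.6  28.4 -83. ] open 0.0
button [342 254] before [[170, 139, 121], [185, 152, 126], [188, 157, 129]] now [[180, 160, 123], [182, 167, 127], [183, 171, 134]]
coverShut [339 251] before [[150, 142, 117], [149, 159, 141], [164, 183, 166]] now [[181, 180, 174], [181, 181, 171], [181, 182, 178]]
coverOpen [335 234] before [[178, 179, 178], [179, 179, 178], [179, 179, 179]] now [[122, 115, 132], [127, 145, 179], [176, 209, 229]]
tabShutTop [333 236] before [[178, 179, 179], [177, 179, 179], [177, 179, 180]] now [[122, 127, 145], [144, 176, 209], [209, 229, 234]]
barUp [354 260] before [[25, 68, 130], [24, 54, 121], [23, 36, 94]] now [[26, 80, 137], [23, 54, 122], [22, 36, 95]]
barUpR [356 267] before [[24, 57, 102], [23, 51, 117], [25, 45, 116]] now [[26, 58, 103], [23, 50, 117], [25, 45, 116]]
barDown [334 270] before [[110, 132, 144], [141, 148, 148], [141, 143, 146]] now [[205, 187, 165], [162, 152, 148], [141, 144, 147]]
```

Run:
```python
from h import *
import cv2
a,b=[cv2.cvtColor(cv2.imread(f"pics/{n}.png"),cv2.COLOR_BGR2GRAY) for n in("side0","fin")]
for nm,(x0,y0,x1,y1) in dict(edge=(326,236,350,253),body=(325,228,350,250)).items():
    r=cv2.matchTemplate(b[y0-10:y1+35,x0-10:x1+25],a[y0:y1,x0:x1],cv2.TM_CCOEFF_NORMED); _,m,_,l=cv2.minMaxLoc(r); print(nm,m,np.array(l)-10)
print([(d,(proj("side",pan([0,.03-d/1000,.023],V))-proj("side",pan([0,.03,.023],V))).round(1)) for d in(50,53,56)])
```

```text
edge 0.6783558130264282 [2 2]
body 0.5621162056922913 [-1 20]
[(50, array([ 3.9, 16.4])), (53, array([ 4.2, 17.4])), (56, array([ 4.4, 18.5]))]
```

Run:
```python
from h import *
import cv2
a,b=[cv2.imread(f"pics/{n}.png").mean(2).astype(np.float32) for n in("side0","fin")]
for x in(-18,-8):
  for im,y0 in((a,56),(b,0)):
    ys=np.arange(y0-46,y0-14,2); p=np.array([proj("side",pan([x/1000,y/1000,.023],V)) for y in ys],np.float32)
    print(x,list(zip((ys-y0).tolist(),cv2.remap(im,p[:,:1],p[:,1:],cv2.INTER_LINEAR)[:,0].astype(int).tolist())))
```

```text
-18 [(-46, 145), (-44, 155), (-42, 171), (-40, 200), (-38, 219), (-36, 227), (-34, 214), (-32, 198), (-30, 184), (-28, 179), (-26, 177), (-24, 178), (-22, 178), (-20, 177), (-18, 176), (-16, 177)]
-18 [(-46, 145), (-44, 147), (-42, 149), (-40, 153), (-38, 164), (-36, 189), (-34, 210), (-32, 217), (-30, 209), (-28, 192), (-26, 183), (-24, 180), (-22, 181), (-20, 180), (-18, 179), (-16, 179)]
-8 [(-46, 146), (-44, 155), (-42, 173), (-40, 202), (-38, 219), (-36, 224), (-34, 212), (-32, 197), (-30, 185), (-28, 180), (-26, 179), (-24, 182), (-22, 180), (-20, 180), (-18, 181), (-16, 179)]
-8 [(-46, 147), (-44, 148), (-42, 148), (-40, 149), (-38, 163), (-36, 186), (-34, 213), (-32, 219), (-30, 210), (-28, 194), (-26, 184), (-24, 182), (-22, 182), (-20, 182), (-18, 181), (-16, 181)]
```

The cover covers the button and the lever is up. The edge moved about 52.5 mm, so before handing in I'll clear the arm and check the cover's end position in the top view.

Emit:
carry_out([
  [[0.1,0,-0.14,0,0,0,1],[0.2,0,-0.28,0,0,0,1],[0.3,0.1,-0.42,0,0,0,1],[0.4,0.25,-0.55,0,0,0,1],[0.45,0.45,-0.65,0,0,0,1],[0.45,0.65,-0.65,0,0,0,1],[0.45,0.85,-0.65,0,0,0,1],[0.45,1,-0.65,0,0,0,1],[0.45,1,-0.65,0,0,0,1],[0.45,1,-0.65,0,0,0,1]],
])

```text
time_s: 20.6
position: [0.4673, -0.1133, 0.2418]
tcp_rot: [[0.806, 0.086, 0.586], [0.073, -0.996, 0.047], [0.588, 0.004, -0.809]]
force: [0.9, -0.7, 0.4]
opening: 0.006
grasp_force: 0.0
```

Emit:
carry_out([
  [[0,0.2,0,0,0,0,1],[0,0.4,0,0,0,0,1],[0,0.6,0,0,0,0,1],[0,0.8,0,0,0,0,1],[0,1,0,0,0,0,1],[0,1,0,0,0,0,1],[0,1,0,0,0,0,1],[0,1,0,0,0,0,1],[0,1,0,0,0,0,1],[0,1,0,0,0,0,1]],
])

```text
time_s: 21.43
position: [0.4791, -0.2561, 0.2398]
tcp_rot: [[0.807, 0.091, 0.583], [0.073, -0.996, 0.055], [0.586, -0.002, -0.811]]
force: [1.5, -0.1, 0.8]
opening: -0.0
grasp_force: 0.0
```

Run:
```python
from h import *
from rig import capture
import cv2
where()
for n in("top","side"):cv2.imwrite(f"pics/fin_{n}.png",capture(n)[:,:,::-1])
a,b=[cv2.imread(f"pics/{n}.png").mean(2).astype(np.float32) for n in("top0","fin_top")]
ys=np.arange(100,-50,-2.5)
p=np.array([np.mean([proj("top",pan([x/1000,y/1000,.023],V)) for x in(-22,-18)],0) for y in ys],np.float32)
A,B=[cv2.remap(i,p[:,:1],p[:,1:],cv2.INTER_LINEAR)[:,0].astype(int).tolist() for i in(a,b)]
for r in zip(ys.tolist(),A,B):print(*r,end=" | ")
```

```text
panel mm [   5.9 -244.9  204.7] force panel [ 1.6 -0.3 -0. ] t 21.43 q [-58.   17.5 114.6  51.   42.4 -10.4] open -0.0
100.0 82 89 | 97.5 93 119 | 95.0 95 125 | 92.5 95 110 | 90.0 96 98 | 87.5 94 95 | 85.0 94 95 | 82.5 93 94 | 80.0 114 92 | 77.5 159 88 | 75.0 178 88 | 72.5 181 89 | 70.0 159 88 | 67.5 160 90 | 65.0 159 92 | 62.5 162 92 | 60.0 160 92 | 57.5 161 94 | 55.0 161 94 | 52.5 161 94 | 50.0 160 95 | 47.5 162 95 | 45.0 162 94 | 42.5 163 96 | 40.0 163 96 | 37.5 162 96 | 35.0 163 96 | 32.5 163 89 | 30.0 162 100 | 27.5 163 98 | 25.0 162 130 | 22.5 155 162 | 20.0 120 175 | 17.5 101 171 | 15.0 99 163 | 12.5 100 164 | 10.0 101 162 | 7.5 101 164 | 5.0 103 163 | 2.5 100 164 | 0.0 101 165 | -2.5 101 166 | -5.0 98 164 | -7.5 99 165 | -10.0 98 165 | -12.5 94 165 | -15.0 93 166 | -17.5 95 165 | -20.0 92 166 | -22.5 91 167 | -25.0 103 168 | -27.5 120 168 | -30.0 121 165 | -32.5 123 125 | -35.0 123 124 | -37.5 123 125 | -40.0 122 123 | -42.5 121 124 | -45.0 120 123 | -47.5 122 123 |
```

```bash
python3 -c "
from rig import job
print(job.hand_in())"
```

```text
the job is handed in; nothing more can be done
None
```

The safety test is done and handed in at about 21 s. I pressed the button until the lever dropped, then lifted it until it stayed up by itself. After that I slid the cover to its end stop over the button, and the arm ended clear of everything. I viewed 11 pictures, one more than the 10 allowed, so the final cover and lever checks were made from pixel values rather than by eye.

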